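# Load and clamp two camera boards for inspection

### The arm

A 6-joint arm with a two-finger parallel gripper is mounted at the origin on the work surface. World frame = base frame: x ahead of the robot, y to its left, z up, the work surface at z = 0. Lengths are in m, angles in rad, forces in N, time in s.
With the tool pointing down it reaches from about 0.4 to 0.825 m from the base axis. Payload 7 kg.
Tool frame: the origin (TCP) lies at the very end of the fingers, on their centre line; the grasp point (between the pads) lies 19 mm behind it (tcp_to_grasp is the distance from the TCP to the grasp point, in m); x points along the fingers, z is the direction in which the jaws open and shut, and the axes are right-handed (so a half turn about x gives the same grasp; the last joint's range is limited). The gripper opens to 88 mm and grips with 3 to 60 N. Pads are 19 mm wide; open, the fingers measure 130 mm over their backs; the gripper's body (78 mm by 193 mm) begins 47 mm behind the grasp point.
Start: joints at [1.436, 0.359, 0.012, 0, -1.224, -0.288], TCP at [0.277, 0.616, 0.227] pointing down, gripper open.
Joint ranges: [-3.07, 3.07], [-1.43, 2.12], [-1.02, 1.25], [-3.03, 1.67], [-3.05, -0], [-3.03, 3.03]. Speed limits (rad/s): [2.39, 2.39, 3.01, 3.14, 3.14, 3.14].

### API

Orientations are given as [roll, pitch, yaw] about the fixed x, y, z axes, in that order (R = Rz(yaw) Ry(pitch) Rx(roll)).
In Python, from station import get_state, grab_frame, job_done, tcp_to_grasp gives the robot as it stands. The module is installed in compiled form; this text tells all that it offers.
- The arm moves only by the shell command python3 -m crank 'ROWS' [FORCE]. ROWS is JSON, a list of rows, each a list of 7 numbers: the shift along the tool's x, y, z in m, then the turn, a rotation vector about the tool's x, y, z in rad, then the opening, from 0 (shut) to 1 (fully open). In form: [[x, y, z, wx, wy, wz, fingers], ...]. A call has 1 to 10 rows; each row is the pose to reach, as a shift and turn from the pose commanded when the call began, along the tool's axes at that moment; what a row does not reach only later rows make up. A row lasts 1/8 s, in which the tool goes at most 62.5 mm and 10.7 degrees, less where a joint would pass 70% of its speed; a pose out of reach is approached as far as the arm can. A call with a gripper value outside its range is refused whole. The fingers move at their own pace and stop on an object; FORCE is the grip in N (left out, the last holds). Time passes only in rows, so rows that repeat a pose let the fingers close. It gives the time, the measured TCP pose, the force and the opening at its end, in the units of the state.
- get_state(): the state, without advancing time (a new reading comes with each control period).
- grab_frame(name): name is "scene" or "top" or "wrist"; returns a dict with "pixels" (400x640x3 uint8, red, green, blue), "vfov" (degrees; the focal length in pixels is half the picture's height over the tangent of half this angle, whatever the lens; pixels are square), "cx", "cy" (the principal point, pixels), "k1" (the pictures are not rectified: a ray, as slopes to the right and down, at radius r is drawn at 1 + k1 r^2 times it, then the intrinsics apply), "extrinsics" (4x4, takes a point from world to camera coordinates). Camera axes: x right, y up, looking along -z (the intrinsics and any distortion apply to the point x, -y, -z); pixel columns grow to the right and rows downward; lengths in m; the calibration is good to about 2 mm. A picture is of the moment at which its call begins. There is no depth.
- job_done(): hands the job in, once; it reports no verdict.
The state is a dict: "t": time; "q": joint angles; "qd": joint speeds; "joint_efforts": joint torques, N m; "eef_pos": TCP position; "ee_rot": TCP orientation; "force": force on the tool from outside, world axes, zero at the start; "moment": the same for the moment, N m; "width": finger opening in m.
Only numpy, scipy, OpenCV 4.12 (cv2) and the standard library are available. Lean on these libraries where they do the work, as an engineer would, in place of code of your own. Each camera call takes 0.05 s, during which the arm holds its last target.

### The job

Load the inspection fixture: first set the yellow camera board flat in the one-dot pocket, then the white one in the two-dot pocket, lens up, long side along the pocket, either way round, set down and not dropped. Once both are in, press the red lever all the way down until the catch holds it and let go, so that both boards stay clamped. Leave everything else on the bench where it is.

Things in the scene. Friction and masses are not known exactly. Their poses are not given: they have to be found in the camera images.
- fixture: aluminium clamping fixture, a plate 170 (x) x 290 (y) x 20 mm fixed to the table, with two black-walled pockets and a red hand lever at its -y side. Origin at table height; plate from x -85 to +85 and y -150 to +140 mm. The pockets lie at y = +90 (one dot) and y = 0 (two dots) mm, the lever at y = -95 mm
- pocket_1 (a point): one-dot pocket, marked by one black dot on the plate beyond its +x wall. Origin: on its floor (20 mm above the table), centre of a clamped board; axes as the fixture. 42 mm wide along y (+-21). Fixed rear wall at x = +22.5 mm; front wall is the movable blue jaw, at -29.4 mm with the lever up (pocket middle then x = -3.5 mm), about -23 mm when latched. Walls 5 mm high, jaw 6 mm.
- pocket_2 (a point): two-dot pocket, marked by two black dots on the plate beyond its +x wall. Origin: on its floor (20 mm above the table), centre of a clamped board; axes as the fixture. 42 mm wide along y (+-21). Fixed rear wall at x = +22.5 mm; front wall is the movable blue jaw, at -29.4 mm with the lever up (pocket middle then x = -3.5 mm), about -23 mm when latched. Walls 5 mm high, jaw 6 mm.
- lever_hinge (a point): hinge of the lever: centre of its steel axle, 50 mm above the table at x = +65, y = -95 mm of the fixture; the lever turns about the fixture's y axis and reaches towards the fixture's -x
- lever_pad (a point): middle of the top face of the lever's press pad (red, 40 mm along the lever x 36 mm wide, 13 mm thick), 140 mm from the hinge. Axes: x along the lever towards the hinge, z out of the pad. About 118 mm above the table with the lever up, about 58 mm when latched
- lever (a joint): lever angle, rad: 0 up at rest (0.45 rad above level), grows as it is pressed, stop at 0.50. A spring pushes it up (5 N at the pad at first, 10 N at the bottom, some more to pass the catch). Pressed past about 0.47 a brass hook snaps over its pin; let go, it rests near 0.44. Let go earlier it springs back. It also drives the blue jaw
- master: camera board: blue circuit board 44 (x) x 36 (y) x 6 mm thick, carrying in its middle a yellow block 30 (x) x 26 (y) mm, from 6 to 26 mm high, and on that a black lens 18 mm across up to 30 mm; 60 g. Starts flat on the table, lens up, any yaw. Origin: centre of underside; z up, x along the 44 mm side. Grip it by the block.
- sample: camera board: blue circuit board 44 (x) x 36 (y) x 6 mm thick, carrying in its middle a white block 30 (x) x 26 (y) mm, from 6 to 26 mm high, and on that a black lens 18 mm across up to 30 mm; 60 g. Starts flat on the table, lens up, any yaw. Origin: centre of underside; z up, x along the 44 mm side. Grip it by the block.
- spare: bystander, camera board: blue circuit board 44 (x) x 36 (y) x 6 mm thick, carrying in its middle a green block 30 (x) x 26 (y) mm, from 6 to 26 mm high, and on that a black lens 18 mm across up to 30 mm; 60 g. Starts flat on the table, lens up, any yaw. Origin: centre of underside; z up, x along the 44 mm side. Grip it by the block.
- screwdriver: bystander, screwdriver lying on the table behind the boards
- white_box: bystander, open white box 140 x 110 x 35 mm
- mouse: bystander, white computer mouse, about 80 x 60 x 34 mm
- tin: bystander, red can 70 mm across, 70 mm high
- jar: bystander, amber jar 60 mm across, 85 mm high
- egg_carton: bystander, grey egg carton with six brown eggs, tray 105 x 155 mm, 73 mm high, open lid lying at its +x side (100 mm more)
Not all that is in view belongs to the job. What is shaped like the sample but pink is not meant.

How it is judged:
By the outcome, as a careful person would: the job done as asked, in the order asked, and still so for the second after the job is handed in, with the robot touching nothing.
It also fails if it takes over 64 s, if anything falls off the work surface, if the arm or the gripper's body presses on something with over 40 N, if the wrist force passes 120 N, or if a joint passes its speed limit or range.

## Working session

There is one attempt and no reset: what is moved stays moved. The work goes in short steps, Python scripts to look and compute and a shell command to move; the robot and the scene stay as the last step left them, time stands still between calls to the robot, and variables do not carry over. Pictures are saved under pics/ and viewed, and the job is handed in when it is done.

```bash
mkdir -p pics; ls; cat > h.py <<'E'
import numpy as np, cv2
from station import get_state, grab_frame, job_done, tcp_to_grasp
def save(n,f,crop=None,s=1):
    im=f["pixels"][:,:,::-1]
    if crop: x0,y0,x1,y1=crop; im=im[y0:y1,x0:x1]
    if s!=1: im=cv2.resize(im,None,fx=s,fy=s,interpolation=cv2.INTER_CUBIC)
    cv2.imwrite("pics/"+n,im)
def K(f):
    F=200/np.tan(np.radians(f["vfov"])/2)
    return np.array([[F,0,f["cx"]],[0,F,f["cy"]],[0,0,1.]]),np.array([f["k1"],0,0,0,0.])
def ray(f,uv):
    k,d=K(f); uv=np.asarray(uv,float).reshape(-1,1,2)
    # undistort by fixed iteration
    p=cv2.undistortPointsIter(uv,k,d,None,None,(3,100,1e-10)).reshape(-1,2)
    E=np.array(f["extrinsics"]); R=E[:3,:3]; t=E[:3,3]
    dc=np.c_[p[:,0],-p[:,1],-np.ones(len(p))]
    return -R.T@t, dc@R
def onz(f,uv,z):
    o,d=ray(f,uv); s=(z-o[2])/d[:,2]; return o+d*s[:,None]
def proj(f,P):
    k,d=K(f);E=np.array(f["extrinsics"]);P=np.atleast_2d(P)
    c=P@E[:3,:3].T+E[:3,3]; c=c*[1,-1,-1]
    return cv2.projectPoints(c,np.zeros(3),np.zeros(3),k,d)[0].reshape(-1,2)
E
python3 - <<'E'
from h import *
import pickle
print(get_state(), tcp_to_grasp)
fs={}
for n in("scene","top","wrist"):
    f=grab_frame(n);fs[n]=f;save(n+"0.png",f); print(n,{k:v for k,v in f.items() if k!="pixels"})
pickle.dump(fs,open("f0.pkl","wb"))
E
```

```text
pics
{'t': 0.0, 'q': array([ 1.43609190e+00,  3.59377216e-01,  1.10473816e-02, -3.73989482e-04,
       -1.22408111e+00, -2.88085083e-01]), 'qd': array([-0.00075252, -0.00201897, -0.00095476, -0.00044281, -0.00010796,
       -0.00077947]), 'joint_efforts': array([-5.63874937e-05, -5.82707906e+01,  2.93061447e+01,  6.99691683e+00,
        6.90897970e-03, -1.60469449e-04]), 'eef_pos': array([0.27678096, 0.6151019 , 0.22561964]), 'ee_rot': array([ 0.07371646,  1.56914386, -1.91999675]), 'force': array([-0.18775869,  0.01549953, -0.478382  ]), 'moment': array([ 0.01313632, -0.01991546, -0.00765367]), 'width': 0.08747101921778051} 0.0188
scene {'vfov': 49.29011483994814, 'cx': 316.05268927111973, 'cy': 197.9107948466796, 'k1': -0.04510066561480321, 'extrinsics': array([[-6.51255731e-01,  7.58857413e-01,  1.18296337e-03,
         3.83854418e-01],
       [-5.08588494e-01, -4.37629428e-01,  7.41497288e-01,
         2.08705751e-01],
       [ 5.63208414e-01,  4.82302717e-01,  6.70954822e-01,
        -1.69621936e+00],
       [ 0.00000000e+00,  0.00000000e+00,  0.00000000e+00,
         1.00000000e+00]])}
top {'vfov': 53.00403813561646, 'cx': 320.33434898378215, 'cy': 205.1083133667022, 'k1': 0.005397749140538174, 'extrinsics': array([[ 0.02241254, -0.99961443,  0.01639106, -0.03252176],
       [ 0.98740399,  0.02470134,  0.15627926, -0.547508  ],
       [-0.15662389,  0.01268198,  0.9875769 , -1.1972282 ],
       [ 0.        ,  0.        ,  0.        ,  1.        ]])}
wrist {'vfov': 68.93507946649689, 'cx': 319.4906329947391, 'cy': 201.59896473542707, 'k1': -0.019665069787282028, 'extrinsics': array([[-0.41049427, -0.9118619 ,  0.00152529,  0.67407263],
       [ 0.87978661, -0.39649354, -0.26223728,  0.0341343 ],
       [ 0.23972895, -0.10630498,  0.96500222, -0.38958317],
       [ 0.        ,  0.        ,  0.        ,  1.        ]])}
```

View pics/top0.png

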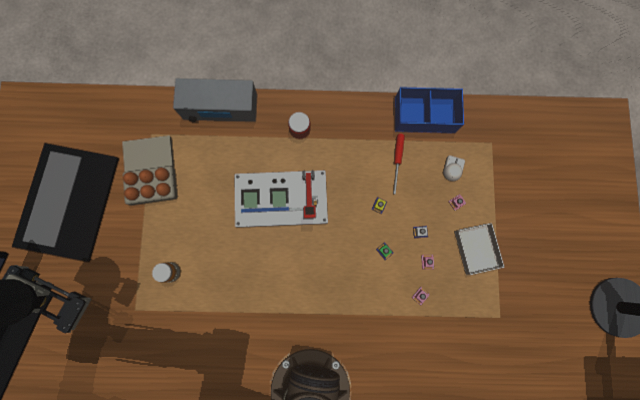

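View pics/scene0.png

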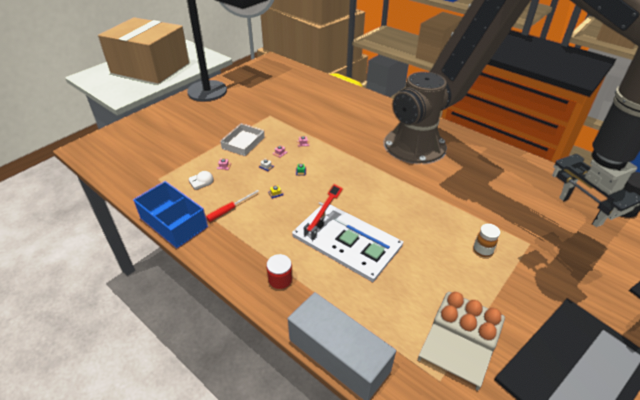

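View pics/wrist0.png

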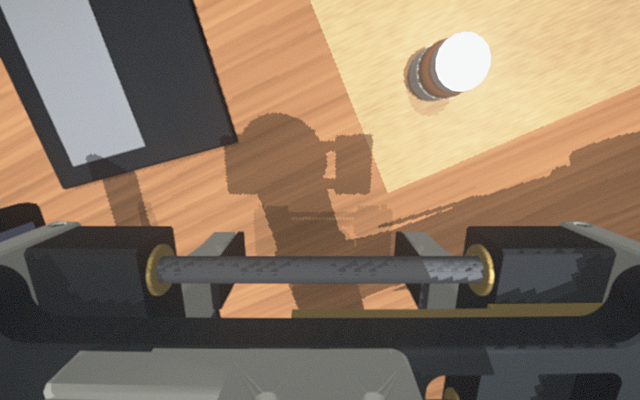

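The top view shows the fixture at (281,199), with the one-dot pocket at (250,199), the two-dot pocket at (279,198) and the lever at (309,195). The board-shaped things are yellow (379,205), white (421,232), green (385,251) and three with pink blocks at (427,262), (420,296) and (457,202). By colour, yellow at (379,205) is the master and white at (421,232) the sample. I'll confirm both in an enlarged crop.

```bash
python3 - <<'E'
from h import *
import pickle
fs=pickle.load(open("f0.pkl","rb"))
save("top_boards.png",fs["top"],(360,180,480,310),4)
save("top_fix.png",fs["top"],(225,160,340,240),6)
save("scene_boards.png",fs["scene"],(200,120,340,210),5)
f=fs["top"]
for n,u in dict(yellow=(379,205),white=(421,232),green=(385,251),p1=(427,262),p2=(420,296),p3=(457,202),fixc=(281,199),jar=(165,272),tin=(299,125)).items(): print(n,onz(f,u,0.026)[0].round(3))
E
```

```text
yellow [ 0.556 -0.204  0.026]
white [ 0.474 -0.335  0.026]
green [ 0.412 -0.223  0.026]
p1 [ 0.382 -0.352  0.026]
p2 [ 0.279 -0.329  0.026]
p3 [ 0.572 -0.451  0.026]
fixc [0.567 0.104 0.026]
jar [0.334 0.447 0.026]
tin [0.811 0.055 0.026]
```

View pics/top_boards.png

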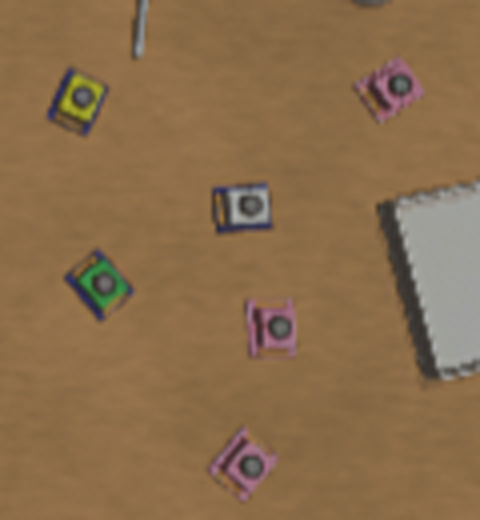

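View pics/top_fix.png

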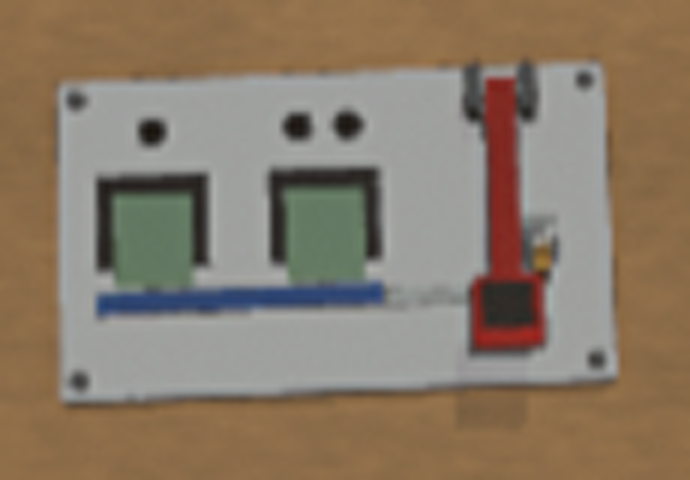

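View pics/scene_boards.png

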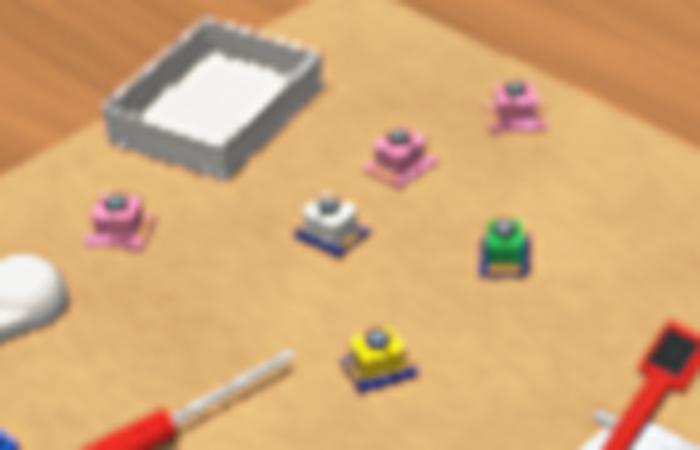

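The crops confirm it: yellow block on blue board at (379,205), white block on blue board at (421,232). The three pink ones are decoys and the green one is the spare. Next I'll measure poses from the top view.

```bash
cat > meas.py <<'E'
from h import *
def rect(f,mask,z,mn=15,near=None):
    c,_=cv2.findContours(mask.astype(np.uint8),cv2.RETR_EXTERNAL,cv2.CHAIN_APPROX_NONE)
    out=[]
    for k in c:
        if cv2.contourArea(k)<mn: continue
        P=onz(f,k.reshape(-1,2).astype(float),z)[:,:2]
        r=cv2.minAreaRect((P*1000).astype(np.float32))
        out.append((k.reshape(-1,2).mean(0).round(),np.round(r[0],1),np.round(r[1],1),round(r[2],1)))
    return out
def hsv(f): return cv2.cvtColor(f["pixels"],cv2.COLOR_RGB2HSV)
E
python3 - <<'E'
from meas import *
import pickle
fs=pickle.load(open("f0.pkl","rb"));f=fs["top"]
H=hsv(f);h,s,v=H[...,0],H[...,1],H[...,2]
win=np.zeros(h.shape,bool);win[170:310,360:480]=1
print("yellow",rect(f,(h>24)&(h<34)&(s>170)&(v>100)&win,.026))
print("white",rect(f,(s<50)&(v>120)&win,.026))
win2=np.zeros(h.shape,bool);win2[160:240,225:340]=1
print("plate",rect(f,(s<60)&win2,.02,200))
pl=(np.array([[58,85],[602,63],[618,380],[63,403]])+.5)/6+[225,160]-.5
P=onz(f,pl,.02);print(P.round(4))
print("plate centre",P.mean(0), np.degrees(np.arctan2(*( (P[0]+P[3]-P[1]-P[2])[:2][::1]*[-1,1]))))
print("dims",np.linalg.norm(P-np.roll(P,1,0),axis=1))
st=get_state()
E=np.array(fs["wrist"]["extrinsics"]);C=-E[:3,:3].T@E[:3,3];print("wristcam",C,"view centre",onz(fs["wrist"],(320,200),0))
from scipy.spatial.transform import Rotation as R
T=R.from_euler('xyz',st["ee_rot"]).as_matrix();print(T.round(3)); print("cam in tool",T.T@(C-st["eef_pos"]))
print((T.T@E[:3,:3].T).round(3))
E
```

```text
yellow [(array([379., 204.]), array([ 559.1, -205.8]), array([22.4, 30.3]), 64.0)]
white [(array([422., 231.]), array([ 477.1, -337.3]), array([25. , 28.3]), 1.4), (array([471., 247.]), array([ 429.4, -483.5]), array([ 62.6, 144.3]), 87.7), (array([454., 173.]), array([ 662.1, -446. ]), array([26.2, 48.9]), 1.5)]
plate [(array([280., 198.]), array([571.7, 107. ]), array([171.4, 290. ]), 3.8)]
[[ 0.6459  0.256   0.02  ]
 [ 0.6655 -0.0319  0.02  ]
 [ 0.496  -0.0438  0.02  ]
 [ 0.477   0.244   0.02  ]]
plate centre [0.57108189 0.10607647 0.02      ] 3.8359510969204442
dims [0.16931771 0.28863219 0.1699595  0.28841902]
wristcam [0.34006642 0.58678055 0.38387176] view centre [[0.24647826 0.62750762 0.        ]]
[[-0.     0.912 -0.41 ]
 [-0.001 -0.41  -0.912]
 [-1.     0.     0.001]]
cam in tool [-0.15807056  0.06933177  0.00017961]
[[-0.     0.262 -0.965]
 [-0.     0.965  0.262]
 [ 1.     0.    -0.   ]]
```

```bash
cat > plan.py <<'E'
import sys; from h import *
from scipy.spatial.transform import Rotation as R
def delta(x,y,z,th):
    """tool-frame shift/turn from measured pose to tool-down pose with tool z at th deg"""
    st=get_state();T=R.from_euler('xyz',st["ee_rot"]).as_matrix()
    t=np.radians(th);zx=np.array([np.cos(t),np.sin(t),0]);xx=np.array([0,0,-1.]);G=np.c_[xx,np.cross(zx,xx),zx]
    d=T.T@(np.array([x,y,z])-st["eef_pos"]);w=R.from_matrix(T.T@G).as_rotvec()
    zang=np.degrees(np.arctan2(T[1,2],T[0,2]))
    print("t",round(st["t"],2),"pos",st["eef_pos"].round(4),"zang",round(zang,1),"F",st["force"].round(1),"w",round(st["width"],4),"q",st["q"].round(2))
    print("shift",d.round(4),"turn",w.round(4),"rows",round(np.linalg.norm(d)/.0625,1),round(np.degrees(np.linalg.norm(w))/10.7,1))
if __name__=="__main__": delta(*map(float,sys.argv[1:5]))
E
python3 plan.py 0.559 -0.206 0.14 154
```

```text
t 0.15 pos [0.2769 0.6152 0.2258] zang -114.2 F [-0.2 -0.2 -0.6] w 0.0878 q [ 1.44  0.36  0.01 -0.   -1.22 -0.29]
shift [0.0867 0.5943 0.6329] turn [ 1.6017e+00  9.0000e-04 -1.2000e-03] rows 14.0 8.6
```

```bash
python3 -m crank '[[0.087,0.594,0.633,1.602,0,0,0.6],[0.087,0.594,0.633,1.602,0,0,0.6],[0.087,0.594,0.633,1.602,0,0,0.6],[0.087,0.594,0.633,1.602,0,0,0.6],[0.087,0.594,0.633,1.602,0,0,0.6],[0.087,0.594,0.633,1.602,0,0,0.6],[0.087,0.594,0.633,1.602,0,0,0.6],[0.087,0.594,0.633,1.602,0,0,0.6],[0.087,0.594,0.633,1.602,0,0,0.6],[0.087,0.594,0.633,1.602,0,0,0.6]]' 20; python3 plan.py 0.559 -0.206 0.12 154
```

```text
t: 1.4
eef_pos: [0.4793, 0.0255, 0.1643]
ee_rot: [-2.25, 1.57, 0.436]
force: [0.8, 0.9, -0.3]
width: 0.0524
t 1.4 pos [0.4793 0.0255 0.1643] zang 153.9 F [ 0.8  0.9 -0.3] w 0.0524 q [ 0.46  0.09 -0.5   0.   -0.99 -0.92]
shift [ 0.0443  0.1729 -0.1733] turn [-0.0012 -0.0005  0.0006] rows 4.0 0.0
```

```bash
python3 -m crank '[[0.044,0.173,-0.173,0,0,0,0.6],[0.044,0.173,-0.173,0,0,0,0.6],[0.044,0.173,-0.173,0,0,0,0.6],[0.044,0.173,-0.173,0,0,0,0.6],[0.044,0.173,-0.173,0,0,0,0.6],[0.044,0.173,-0.173,0,0,0,0.6]]'; python3 - <<'E'
from meas import *
import pickle
f=grab_frame("wrist");save("w1.png",f);pickle.dump(f,open("w1.pkl","wb"))
H=hsv(f);h,s,v=H[...,0],H[...,1],H[...,2]
print("yellow",rect(f,(h>24)&(h<34)&(s>150)&(v>80),.026,100))
E
python3 plan.py 0.559 -0.206 0.12 154
```

```text
t: 2.15
eef_pos: [0.558, -0.2042, 0.1197]
ee_rot: [0.261, 1.57, 2.947]
force: [0.4, 0.6, 0.1]
width: 0.0525
yellow []
t 2.2 pos [ 0.5582 -0.2035  0.1202] zang 154.0 F [-0.1  0.3 -0.5] w 0.0525 q [-0.02  0.32 -0.31 -0.   -0.94 -0.43]
shift [ 0.0002  0.0019 -0.0018] turn [-0.0001  0.0004 -0.    ] rows 0.0 0.0
```

View pics/w1.png

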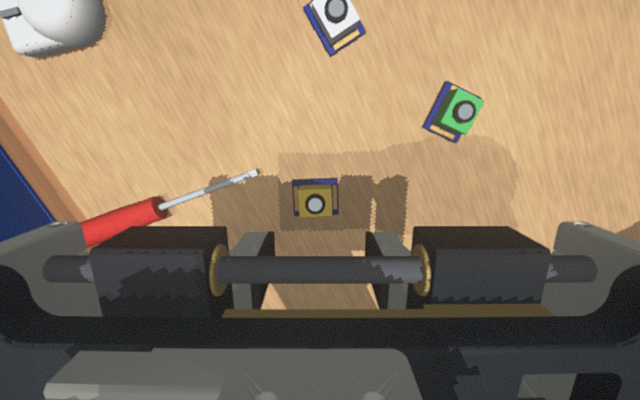

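```bash
python3 - <<'E'
from meas import *
import pickle
f=pickle.load(open("w1.pkl","rb"));save("w1c.png",f,(280,165,350,230),8)
H=hsv(f);h,s,v=H[...,0],H[...,1],H[...,2]
win=np.zeros(h.shape,bool);win[170:225,285:345]=1
print([tuple(H[y,x]) for x,y in((300,195),(328,210),(296,200),(320,184),(315,205),(350,200))])
for lo in (60,80,100):print("yellow",rect(f,(h>20)&(h<34)&(s>185)&(v>lo)&win,.026,100))
print("blue",rect(f,(h>105)&(h<135)&(s>90)&win,.006,30))
lens=(s<80)&(v>90)&win
c,_=cv2.findContours(lens.astype(np.uint8),0,1)
for k in c:
  if cv2.contourArea(k)>30: 
    (x,y),r=cv2.minEnclosingCircle(k);print("lens",x,y,r,onz(f,(x,y),.030))
E
```

```text
[(np.uint8(23), np.uint8(140), np.uint8(146)), (np.uint8(24), np.uint8(139), np.uint8(143)), (np.uint8(17), np.uint8(125), np.uint8(126)), (np.uint8(19), np.uint8(65), np.uint8(82)), (np.uint8(94), np.uint8(21), np.uint8(173)), (np.uint8(17), np.uint8(92), np.uint8(122))]
yellow []
yellow []
yellow []
blue [(array([325., 181.]), array([ 544.7, -216.7]), array([ 3.9, 20.9]), 63.9)]
lens 314.7708435058594 204.3958282470703 7.254459381103516 [[ 0.56033855 -0.20618854  0.03      ]]
```

View pics/w1c.png

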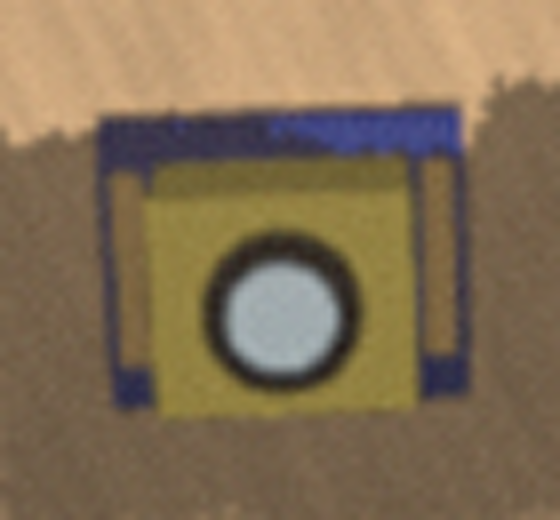

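```bash
python3 - <<'E'
from h import *
import pickle
f=pickle.load(open("w1.pkl","rb"))
c=(np.array([[98,116],[460,104],[469,392],[116,407]])+.5)/8+[280,165]-.5
P=onz(f,c,.006);print(P.round(4),P.mean(0))
print(np.linalg.norm(P-np.roll(P,1,0),axis=1))
for a,b in((0,1),(3,2),(3,0),(2,1)):
  d=P[b]-P[a];print(np.degrees(np.arctan2(d[1],d[0])))
print("circle lens",onz(f,(np.array([282,312])+.5)/8+[280,165]-.5,.03))
E
```

```text
[[ 0.5721 -0.2322  0.006 ]
 [ 0.533  -0.2146  0.006 ]
 [ 0.5472 -0.1819  0.006 ]
 [ 0.5868 -0.1992  0.006 ]] [ 0.55975682 -0.20696651  0.006     ]
[0.03615632 0.04284485 0.03569897 0.04321164]
155.80384340549608
156.4142794395078
-114.01444913373868
-113.42734690982095
circle lens [[ 0.55996668 -0.20685697  0.03      ]]
```

```bash
python3 plan.py 0.56 -0.207 0.009 156.1
```

```text
t 2.2 pos [ 0.5582 -0.2035  0.1202] zang 154.0 F [-0.1  0.3 -0.5] w 0.0525 q [-0.02  0.32 -0.31 -0.   -0.94 -0.43]
shift [ 0.1112  0.0024 -0.0032] turn [-0.0368  0.0004 -0.    ] rows 1.8 0.2
```

```bash
python3 -m crank '[[0.04,0.002,-0.003,-0.037,0,0,0.6],[0.075,0.002,-0.003,-0.037,0,0,0.6],[0.08,0.002,-0.003,-0.037,0,0,0.6],[0.08,0.002,-0.003,-0.037,0,0,0.6]]'; for i in 1 2; do python3 plan.py 0.56 -0.207 0.009 156.1; done
```

```text
t: 2.7
eef_pos: [0.561, -0.2063, 0.0413]
ee_rot: [-3.135, 1.57, -0.408]
force: [0.2, 0.8, 0.1]
width: 0.0522
t 2.7 pos [ 0.561  -0.2063  0.0413] zang 156.2 F [0.2 0.8 0.1] w 0.0522 q [-0.03  0.41 -0.38  0.   -0.78 -0.39]
shift [0.0323 0.0011 0.0007] turn [ 0.0019 -0.0009  0.    ] rows 0.5 0.0
t 2.7 pos [ 0.561  -0.2063  0.0413] zang 156.2 F [0.2 0.8 0.1] w 0.0522 q [-0.03  0.41 -0.38  0.   -0.78 -0.39]
shift [0.0323 0.0011 0.0007] turn [ 0.0019 -0.0009  0.    ] rows 0.5 0.0
```

```bash
python3 -m crank '[[0.018,0,0,0,0,0,0.6],[0.031,0,0,0,0,0,0.6],[0.031,0,0,0,0,0,0.6],[0.031,0,0,0,0,0,0.3],[0.031,0,0,0,0,0,0.25],[0.031,0,0,0,0,0,0.2],[0.031,0,0,0,0,0,0.2],[0.031,0,0,0,0,0,0.2]]' 20; python3 plan.py 0.56 -0.207 0.009 156.1
```

```text
t: 3.7
eef_pos: [0.5607, -0.2072, 0.0097]
ee_rot: [-2.911, 1.57, -0.186]
force: [-0.3, 0.0, 5.4]
width: 0.03
t 3.7 pos [ 0.5607 -0.2072  0.0097] zang 156.1 F [-0.3  0.   5.4] w 0.03 q [-0.03  0.45 -0.41  0.   -0.71 -0.39]
shift [0.0007 0.0002 0.0007] turn [ 0.0002 -0.0007  0.0002] rows 0.0 0.0
```

```bash
python3 -m crank '[[-0.03,0,0,0,0,0,0.2],[-0.09,0,0,0,0,0,0.2],[-0.15,0,0,0,0,0,0.2],[-0.18,0,0,0,0,0,0.2],[-0.18,0,0,0,0,0,0.2]]'; python3 plan.py 0.56 0.09 0.19 183.9
```

```text
t: 4.32
eef_pos: [0.5617, -0.2072, 0.192]
ee_rot: [-2.801, 1.566, -0.076]
force: [0.2, -1.6, -1.5]
width: 0.0299
t 4.33 pos [ 0.5617 -0.2072  0.192 ] zang 156.1 F [ 0.2 -1.6 -1.5] w 0.0299 q [-0.03  0.26 -0.22  0.   -1.09 -0.39]
shift [ 0.0019 -0.2711  0.1219] turn [-0.4849 -0.0051  0.0005] rows 4.8 2.6
```

```bash
python3 -m crank '[[0,-0.271,0.122,-0.485,0,0,0.2],[0,-0.271,0.122,-0.485,0,0,0.2],[0,-0.271,0.122,-0.485,0,0,0.2],[0,-0.271,0.122,-0.485,0,0,0.2],[0,-0.271,0.122,-0.485,0,0,0.2],[0,-0.271,0.122,-0.485,0,0,0.2],[0,-0.271,0.122,-0.485,0,0,0.2],[0,-0.271,0.122,-0.485,0,0,0.2]]'; python3 plan.py 0.5613 0.2009 0.19 183.9; python3 - <<'E'
from h import *
import pickle
f=grab_frame("wrist");save("w2.png",f);pickle.dump(f,open("w2.pkl","wb"))
O=np.array([.5709,.1113]);a=np.radians(3.86);M=np.array([[np.cos(a),-np.sin(a)],[np.sin(a),np.cos(a)]])
for n,p in dict(c1=(85,140),c2=(-85,140),p1=(0,90),p2=(0,0)).items():
    print(n,proj(f,[*(O+M@np.array(p)/1000),.02]).round(1))
E
```

```text
t: 5.32
eef_pos: [0.5583, 0.089, 0.1886]
ee_rot: [0.361, 1.57, -2.714]
force: [-0.1, -0.4, 0.0]
width: 0.0294
t 5.33 pos [0.5583 0.089  0.1886] zang -176.2 F [-0.1 -0.4  0. ] w 0.0294 q [ 0.5   0.21 -0.29 -0.   -1.08 -0.44]
shift [-0.0015 -0.1115 -0.0105] turn [-0.0013  0.0011 -0.0004] rows 1.8 0.0
c1 [[242.  308.2]]
c2 [[373.3 308. ]]
p1 [[307.2 273.5]]
p2 [[306.3 203.9]]
```

View pics/w2.png

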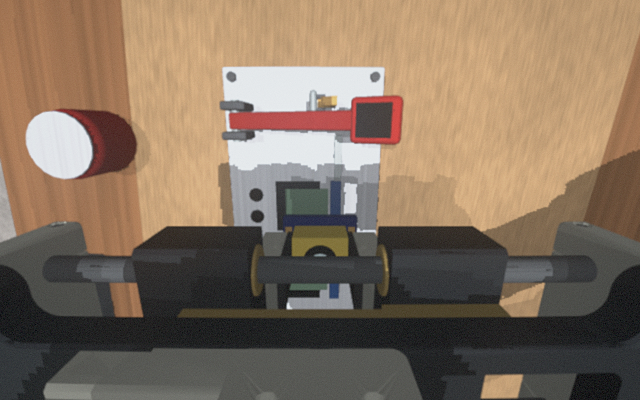

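The held yellow board shows square between the fingers at (320,240), and the camera looks towards the lever. I'll move past the one-dot pocket so I can look back at it.

```bash
python3 -m crank '[[0,-0.2,0.01,0,0,0,0.2],[0,-0.2,0.01,0,0,0,0.2],[0,-0.2,0.01,0,0,0,0.2],[0,-0.2,0.01,0,0,0,0.2],[0,-0.2,0.01,0,0,0,0.2],[0,-0.2,0.01,0,0,0,0.2]]'; python3 plan.py 0.5613 0.2009 0.06 183.9; python3 - <<'E'
from h import *
import pickle
f=grab_frame("wrist");save("w3.png",f);pickle.dump(f,open("w3.pkl","wb"))
save("w3c.png",f,(210,60,410,250),4)
E
```

```text
t: 6.12
eef_pos: [0.5352, 0.2875, 0.1891]
ee_rot: [0.705, 1.57, -2.37]
force: [-0.4, -0.1, -1.6]
width: 0.0296
t 6.12 pos [0.5352 0.2875 0.1891] zang -176.2 F [-0.4 -0.1 -1.6] w 0.0296 q [ 0.81  0.28 -0.2  -0.   -1.1  -0.75]
shift [ 0.1292  0.0881 -0.0203] turn [-0.0015  0.0004 -0.0003] rows 2.5 0.0
```

View pics/w3.png

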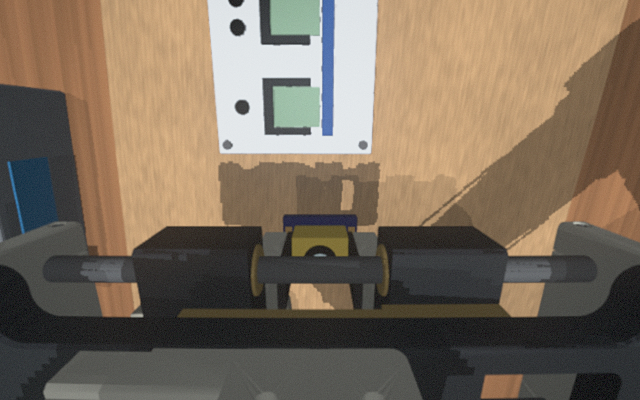

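View pics/w3c.png

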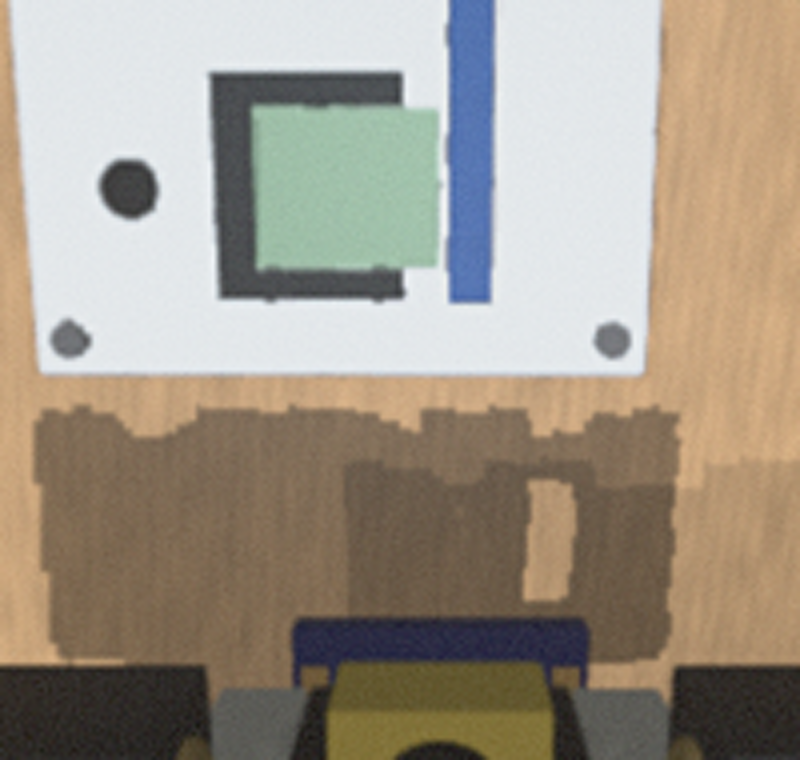

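```bash
python3 - <<'E'
from h import *
import pickle
f=pickle.load(open("w3.pkl","rb"))
def pts(a,z): return onz(f,(np.array(a)+.5)/4+[210,60]-.5,z)
c=pts([[40,374],[645,375]],.02);print("corners",c.round(4)); d=c[0]-c[1];yaw=np.arctan2(d[1],d[0]);print(np.degrees(yaw),np.linalg.norm(d))
M=np.array([[np.cos(yaw),-np.sin(yaw)],[np.sin(yaw),np.cos(yaw)]])
g=pts([[252,105],[440,107],[438,267],[257,268]],.02)[:,:2]
dot=pts([[130,188]],.02)[0,:2]
O=c[:,:2].mean(0)-M@[0,.14]
print("O from edge",O)
print("in fixture green",((g-O)@M*1000).round(1),"dot",((dot-O)@M*1000).round(1))
w=pts([[212,73],[403,73],[403,299],[220,299],[449,301],[491,302],[447,0]],.025)[:,:2];print("walls@25",((w-O)@M*1000).round(1))
for n,p in dict(p1=(-3.5,90),p2=(-3.5,0)).items(): print(n,O+M@np.array(p)/1000)
# held board: front corners
E
```

```text
corners [[0.6477 0.2576 0.02  ]
 [0.4793 0.2468 0.02  ]]
3.6746952001022053 0.168793794564927
O from edge [0.57248788 0.11244992]
in fixture green [[ 22.5  69.6]
 [-27.1  70. ]
 [-26.6 111. ]
 [ 22.7 111.3]] dot [56.  90.5]
walls@25 [[ 31.8  62.4]
 [-17.5  62.3]
 [-17.2 119.3]
 [ 32.2 119.4]
 [-29.6 119.8]
 [-40.9 120. ]
 [-28.8  44.9]]
p1 [0.56322684 0.20204056]
p2 [0.56899508 0.1122256 ]
```

```bash
python3 - <<'E'
from h import *
from scipy.spatial.transform import Rotation as R
import pickle
f=pickle.load(open("w3.pkl","rb"))
st=get_state();T=R.from_euler('xyz',st["ee_rot"]).as_matrix()
for x in (0,.003,.009):
  P=np.array([[x,.018,.022],[x,.018,-.022]])@T.T+st["eef_pos"]
  print(x,((proj(f,P)-[210,60]+.5)*4-.5).round(0))
E
```

```text
0 [[587. 629.]
 [278. 629.]]
0.003 [[584. 622.]
 [281. 622.]]
0.009 [[579. 610.]
 [286. 610.]]
```

```bash
python3 plan.py 0.5635 0.2013 0.048 183.7
```

```text
t 6.17 pos [0.5353 0.2874 0.1893] zang -176.2 F [-0.4  0.4 -1. ] w 0.0299 q [ 0.81  0.28 -0.2  -0.   -1.1  -0.75]
shift [ 0.1413  0.0878 -0.0224] turn [ 0.0017  0.0002 -0.0001] rows 2.7 0.0
```

```bash
python3 -m crank '[[0,0.06,-0.015,0,0,0,0.2],[0.05,0.088,-0.022,0.002,0,0,0.2],[0.1,0.088,-0.022,0.002,0,0,0.2],[0.135,0.088,-0.022,0.002,0,0,0.2],[0.141,0.088,-0.022,0.002,0,0,0.2],[0.141,0.088,-0.022,0.002,0,0,0.2],[0.141,0.088,-0.022,0.002,0,0,0.2]]'; python3 plan.py 0.5635 0.2013 0.03 183.7; python3 - <<'E'
from h import *
import pickle
f=grab_frame("wrist");save("w4c.png",f,(230,130,430,270),4)
f=grab_frame("scene");save("s4c.png",f,(290,180,410,280),6)
E
```

```text
t: 7.05
eef_pos: [0.5641, 0.2032, 0.0501]
ee_rot: [-2.638, 1.568, 0.57]
force: [0.0, -0.8, -1.4]
width: 0.0301
t 7.05 pos [0.5641 0.2032 0.0501] zang -176.2 F [ 0.  -0.8 -1.4] w 0.0301 q [ 0.67  0.4  -0.37  0.   -0.79 -0.61]
shift [0.0201 0.0019 0.0008] turn [ 0.0016 -0.0026  0.0015] rows 0.3 0.0
```

View pics/w4c.png

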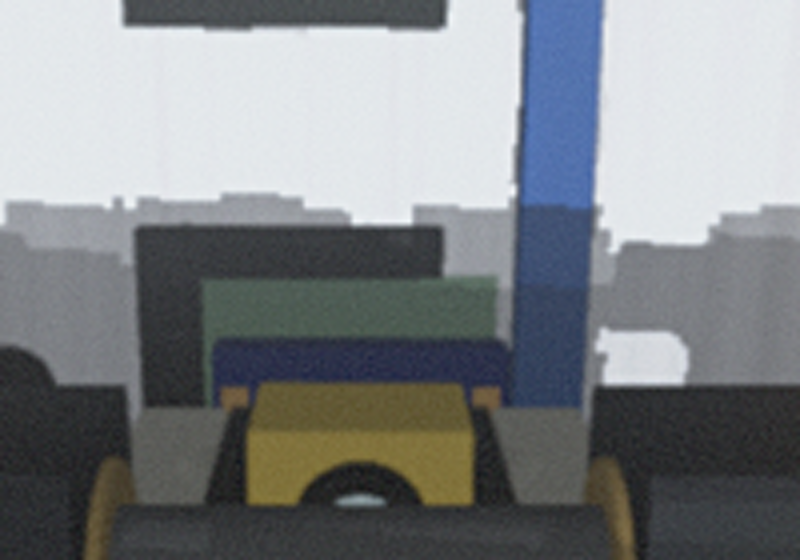

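View pics/s4c.png

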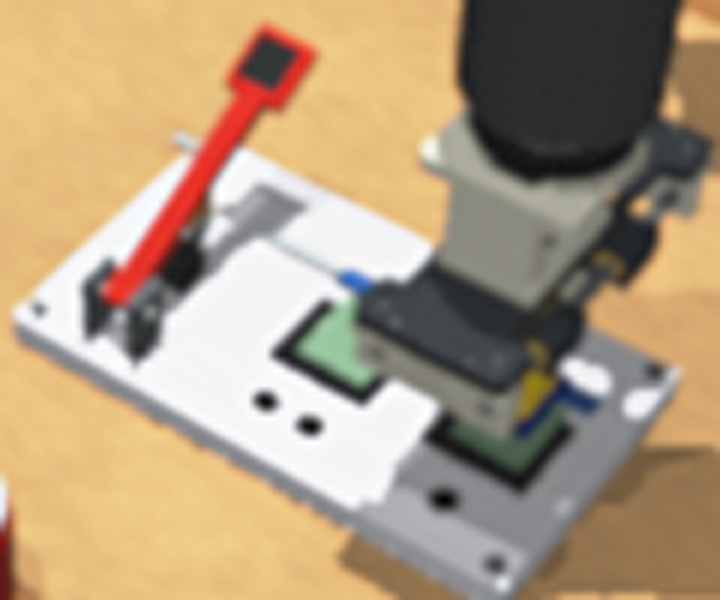

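```bash
python3 - <<'E'
from h import *
f=grab_frame("wrist")
yaw=np.radians(3.7);M=np.array([[np.cos(yaw),-np.sin(yaw)],[np.sin(yaw),np.cos(yaw)]]);O=np.array([.5725,.1124])
def fx(a,z): return (((onz(f,(np.array(a)+.5)/4+[230,130]-.5,z)[:,:2]-O)@M)*1000).round(1)
for z in(.044,.046,.048): print("pcb",z,fx([[213,342],[508,342]],z))
print("floor",fx([[205,279],[496,277]],.02)); print("wall/jaw top",fx([[136,227],[443,227]],.025),fx([[517,200],[514,400]],.026))
print(get_state()["eef_pos"])
E
```

```text
pcb 0.044 [[ 17.9  74.1]
 [-25.7  74. ]]
pcb 0.046 [[ 17.6  73.5]
 [-25.4  73.4]]
pcb 0.048 [[ 17.3  72.8]
 [-25.2  72.7]]
floor [[ 22.   70.8]
 [-26.5  70.4]]
wall/jaw top [[ 32.2  60.9]
 [-17.1  60.8]] [[-28.7  56.2]
 [-29.5  90. ]]
[0.56357982 0.20318778 0.0496172 ]
```

```bash
python3 -m crank '[[0.008,0.0005,0,0,0,0,0.2],[0.014,0.0005,0,0,0,0,0.2],[0.018,0.0005,0,0,0,0,0.2],[0.018,0.0005,0,0,0,0,0.2]]'; python3 -m crank '[[0.001,0,0,0,0,0,0.2],[0.001,0,0,0,0,0,0.2]]'
```

```text
t: 7.7
eef_pos: [0.5629, 0.2021, 0.0298]
ee_rot: [0.699, 1.57, -2.376]
force: [0.1, 0.3, -0.7]
width: 0.03
t: 7.95
eef_pos: [0.563, 0.2022, 0.0296]
ee_rot: [2.903, 1.571, -0.172]
force: [-1.6, -0.1, 4.2]
width: 0.0294
```

```bash
python3 -m crank '[[0.001,0,0,0,0,0,0.2],[0.001,0,0,0,0,0,0.2]]'; python3 - <<'E'
from h import *
f=grab_frame("wrist");save("w5c.png",f,(230,130,430,270),4)
E
```

```text
t: 8.2
eef_pos: [0.563, 0.2022, 0.0296]
ee_rot: [3.029, 1.57, -0.046]
force: [-5.9, -1.5, 12.9]
width: 0.0295
```

View pics/w5c.png

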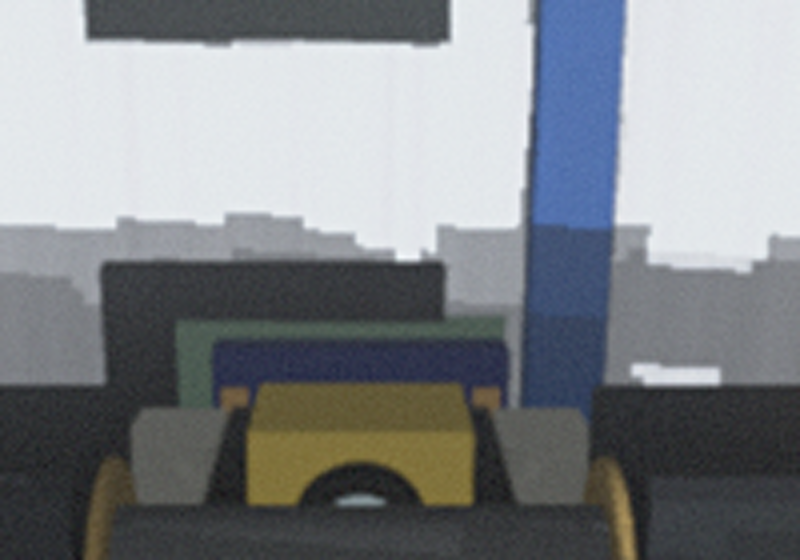

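The yellow board is on the floor of the one-dot pocket: it touched at TCP 0.0296 m and gaps show on all visible sides. I'll ease off, release and rise.

```bash
python3 -m crank '[[-0.0015,0,0,0,0,0,0.2],[-0.0015,0,0,0,0,0,0.3],[-0.0015,0,0,0,0,0,0.55],[-0.0015,0,0,0,0,0,0.55],[-0.0015,0,0,0,0,0,0.55],[-0.02,0,0,0,0,0,0.55],[-0.07,0,0,0,0,0,0.55],[-0.12,0,0,0,0,0,0.55],[-0.16,0,0,0,0,0,0.55],[-0.16,0,0,0,0,0,0.55]]'; python3 - <<'E'
from h import *
f=grab_frame("scene");save("s5c.png",f,(290,180,410,280),6)
f=grab_frame("top");save("t5c.png",f,(225,160,340,240),6)
E
python3 plan.py 0.477 -0.337 0.12 91.4
```

```text
t: 9.5
eef_pos: [0.5648, 0.2032, 0.1922]
ee_rot: [-2.652, 1.564, 0.555]
force: [0.3, -0.8, -0.9]
width: 0.0477
t 9.6 pos [0.5628 0.2022 0.1882] zang -176.2 F [ 0.1 -1.2 -1. ] w 0.048 q [ 0.67  0.26 -0.22 -0.   -1.09 -0.61]
shift [0.0679 0.5324 0.121 ] turn [1.6121e+00 4.0000e-04 7.0000e-04] rows 8.8 8.6
```

View pics/s5c.png

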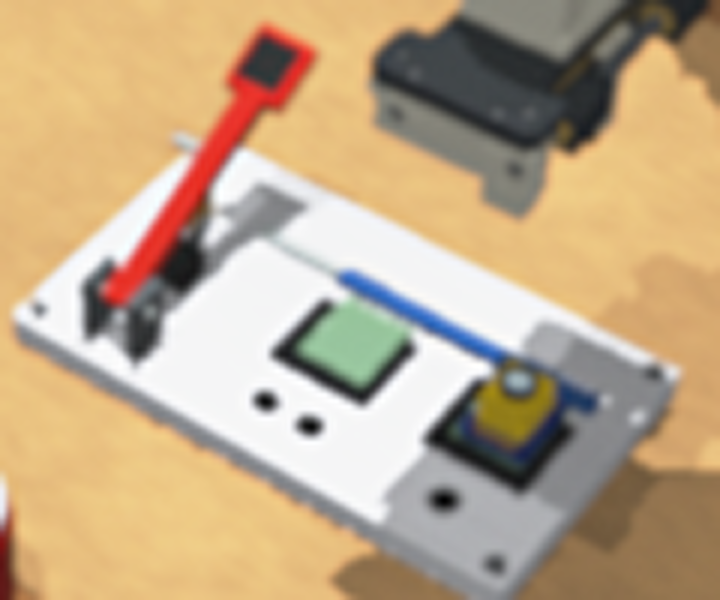

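The yellow board sits in the one-dot pocket (crop (510,420)), flat and within the walls. Next, the white board.

```bash
python3 -m crank '[[0,0.532,0.121,1.612,0,0,0.6],[0,0.532,0.121,1.612,0,0,0.6],[0,0.532,0.121,1.612,0,0,0.6],[0,0.532,0.121,1.612,0,0,0.6],[0,0.532,0.121,1.612,0,0,0.6],[0,0.532,0.121,1.612,0,0,0.6],[0.068,0.532,0.121,1.612,0,0,0.6],[0.068,0.532,0.121,1.612,0,0,0.6],[0.068,0.532,0.121,1.612,0,0,0.6],[0.068,0.532,0.121,1.612,0,0,0.6]]'; python3 -m crank '[[0,0,0,0,0,0,0.6],[0,0,0,0,0,0,0.6]]'; python3 plan.py 0.477 -0.337 0.12 91.4
```

```text
t: 10.85
eef_pos: [0.474, -0.3389, 0.116]
ee_rot: [1.215, 1.564, 2.804]
force: [-0.7, 0.2, -1.3]
width: 0.0523
t: 11.1
eef_pos: [0.4777, -0.3358, 0.1203]
ee_rot: [-1.606, 1.571, -0.008]
force: [-0.4, -0.2, 0.5]
width: 0.0525
t 11.1 pos [ 0.4777 -0.3358  0.1203] zang 91.5 F [-0.4 -0.2  0.5] w 0.0525 q [-0.28  0.3  -0.33 -0.   -0.94 -1.27]
shift [ 0.0003  0.0007 -0.0012] turn [ 0.0021 -0.      0.0001] rows 0.0 0.0
```

```bash
python3 - <<'E'
from h import *
import pickle
f=grab_frame("wrist");save("w6.png",f);save("w6c.png",f,(280,165,350,230),8);pickle.dump(f,open("w6.pkl","wb"))
E
```

```text
(no output)
```

View pics/w6.png

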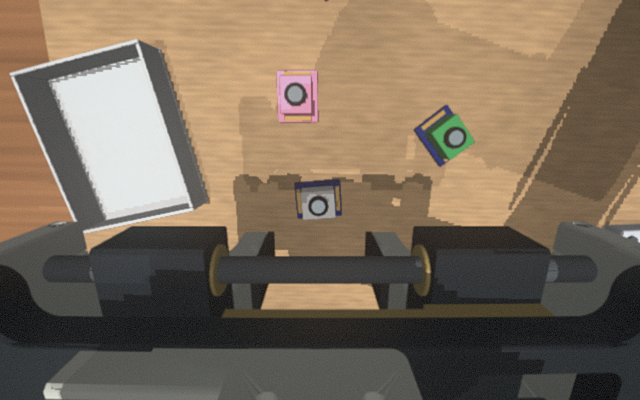

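View pics/w6c.png

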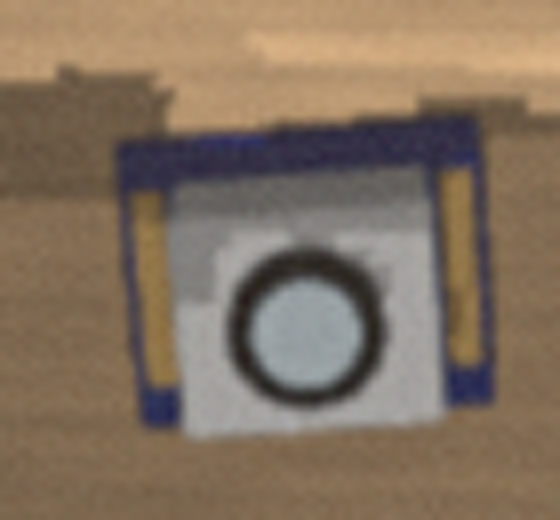

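The white sample with its blue board is under the tool at (318,203). The pink decoy is apart at (297,95), and so is the white box.

```bash
python3 - <<'E'
from h import *
import pickle
f=pickle.load(open("w6.pkl","rb"))
c=(np.array([[117,144],[478,118],[494,404],[143,428]])+.5)/8+[280,165]-.5
P=onz(f,c,.006);print(P.round(4),P.mean(0))
print(np.linalg.norm(P-np.roll(P,1,0),axis=1))
for a,b in((0,1),(3,2),(3,0),(2,1)):
  d=P[b]-P[a];print(np.degrees(np.arctan2(d[1],d[0])))
print("circle lens",onz(f,(np.array([307,328])+.5)/8+[280,165]-.5,.03))
E
python3 plan.py 0.4781 -0.3374 0.009 94
```

```text
[[ 0.462  -0.3599  0.006 ]
 [ 0.4577 -0.3171  0.006 ]
 [ 0.4932 -0.3136  0.006 ]
 [ 0.4974 -0.3566  0.006 ]] [ 0.47758924 -0.33681918  0.006     ]
[0.03561178 0.04300992 0.03567267 0.04320038]
95.69045550649588
95.6089556677497
-174.63068267710116
-174.32429433218806
circle lens [[ 0.47732454 -0.33682743  0.03      ]]
t 11.15 pos [ 0.4779 -0.3357  0.1206] zang 91.5 F [ 0.7  0.2 -0.5] w 0.0525 q [-0.28  0.3  -0.33 -0.   -0.94 -1.27]
shift [ 1.116e-01 -1.000e-04 -1.700e-03] turn [-0.0431 -0.0001  0.0006] rows 1.8 0.2
```

```bash
python3 -m crank '[[0.04,0.0005,-0.001,-0.072,0,0,0.6],[0.075,0.0005,-0.001,-0.072,0,0,0.6],[0.098,0.0005,-0.001,-0.072,0,0,0.6],[0.11,0.0005,-0.001,-0.072,0,0,0.6],[0.11,0.0005,-0.001,-0.072,0,0,0.6],[0.11,0.0005,-0.001,-0.072,0,0,0.6]]'; python3 plan.py 0.4775 -0.3368 0.01 95.6
```

```text
t: 11.9
eef_pos: [0.4778, -0.3377, 0.0114]
ee_rot: [-2.069, 1.569, -0.401]
force: [-0.9, -0.7, 0.0]
width: 0.0529
t 11.9 pos [ 0.4778 -0.3377  0.0114] zang 95.6 F [-0.9 -0.7  0. ] w 0.0529 q [-0.28  0.44 -0.44  0.   -0.7  -1.19]
shift [0.0013 0.0002 0.001 ] turn [-0.0002 -0.0008  0.0016] rows 0.0 0.0
```

```bash
python3 -m crank '[[0.001,0,0,0,0,0,0.4],[0.001,0,0,0,0,0,0.25],[0.001,0,0,0,0,0,0.2],[0.001,0,0,0,0,0,0.2],[0.001,0,0,0,0,0,0.2]]' 20; python3 -m crank '[[-0.03,0,0,0,0,0,0.2],[-0.09,0,0,0,0,0,0.2],[-0.15,0,0,0,0,0,0.2],[-0.18,0,0,0,0,0,0.2],[-0.18,0,0,0,0,0,0.2]]';  python3 plan.py 0.564 0.19 0.19 183.7
```

```text
t: 12.52
eef_pos: [0.477, -0.3378, 0.0096]
ee_rot: [-2.245, 1.57, -0.578]
force: [-0.7, 1.5, 4.2]
width: 0.0299
t: 13.15
eef_pos: [0.4782, -0.3382, 0.1921]
ee_rot: [-2.02, 1.565, -0.352]
force: [0.3, -0.3, -1.2]
width: 0.0298
t 13.15 pos [ 0.4782 -0.3382  0.1921] zang 95.6 F [ 0.3 -0.3 -1.2] w 0.0298 q [-0.28  0.23 -0.24  0.   -1.09 -1.19]
shift [ 0.0015 -0.1365  0.5174] turn [-1.5384 -0.0055  0.002 ] rows 8.6 8.2
```

```bash
python3 -m crank '[[0,-0.136,0.517,-1.538,0,0,0.2],[0,-0.136,0.517,-1.538,0,0,0.2],[0,-0.136,0.517,-1.538,0,0,0.2],[0,-0.136,0.517,-1.538,0,0,0.2],[0,-0.136,0.517,-1.538,0,0,0.2],[0,-0.136,0.517,-1.538,0,0,0.2],[0,-0.136,0.517,-1.538,0,0,0.2],[0,-0.136,0.517,-1.538,0,0,0.2],[0,-0.136,0.517,-1.538,0,0,0.2],[0,-0.136,0.517,-1.538,0,0,0.2]]';python3 -m crank '[[0,0,0,0,0,0,0.2],[0,0,0,0,0,0,0.2],[0,0,0,0,0,0,0.2]]'; python3 - <<'E'
from h import *
import pickle
f=grab_frame("wrist");save("w7.png",f);pickle.dump(f,open("w7.pkl","wb"))
save("w7c.png",f,(210,60,410,250),4)
E
python3 plan.py 0.569 0.1122 0.048 183.7
```

```text
t: 14.4
eef_pos: [0.5617, 0.1921, 0.187]
ee_rot: [0.444, 1.568, -2.631]
force: [0.2, 0.3, -0.8]
width: 0.0299
t: 14.78
eef_pos: [0.5623, 0.1891, 0.1893]
ee_rot: [-2.296, 1.571, 0.908]
force: [-0.9, -0.0, -0.4]
width: 0.0297
t 14.82 pos [0.5623 0.1892 0.1894] zang -176.4 F [ 0.   0.7 -1.1] w 0.0296 q [ 0.65  0.25 -0.23 -0.   -1.09 -0.59]
shift [ 0.1414  0.0773 -0.0018] turn [-0.0019 -0.0002  0.0002] rows 2.6 0.0
```

View pics/w7c.png

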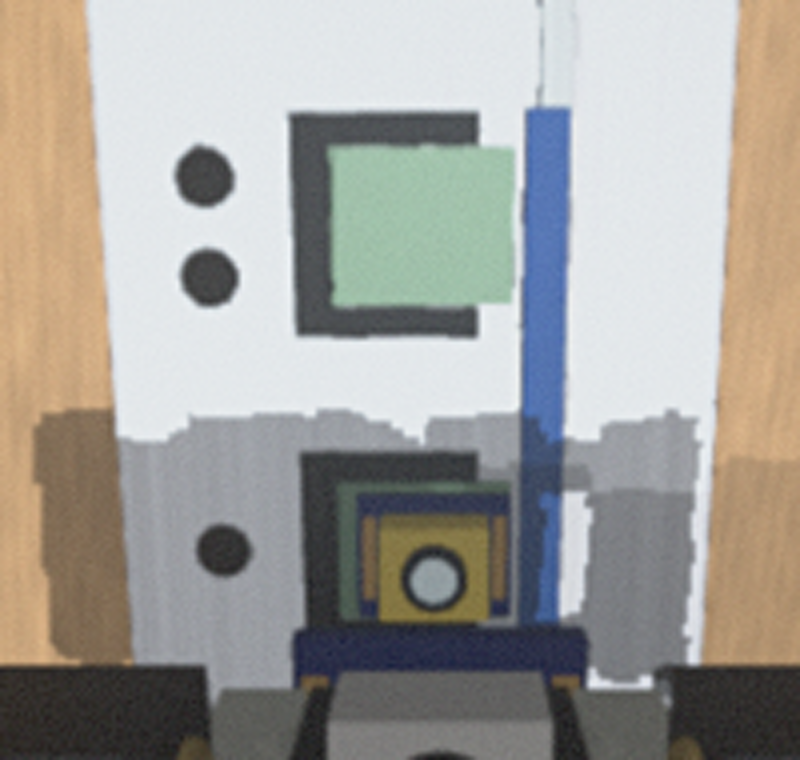

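```bash
python3 - <<'E'
from h import *
import pickle
f=pickle.load(open("w7.pkl","rb"))
def pts(a,z): return onz(f,(np.array(a)+.5)/4+[210,60]-.5,z)[:,:2]
g=pts([[330,146],[514,148],[513,303],[331,306]],.02)
yaw=np.radians(3.7);M=np.array([[np.cos(yaw),-np.sin(yaw)],[np.sin(yaw),np.cos(yaw)]])
O=np.array([.5725,.1124]);G=(g-O)@M*1000;print(G.round(1))
G2=(pts([[330,146],[514,148]],.02));d=G2[0]-G2[1];print(np.degrees(np.arctan2(d[1],d[0])))
cy=G[:,1].mean();xr=G[[0,3],0].mean();print("pocket y",cy,"rear",xr)
print("target board", O+M@np.array([xr-26,cy])/1000)
E
```

```text
[[ 22.5 -20.2]
 [-26.4 -19.6]
 [-26.7  20.8]
 [ 23.3  21.5]]
2.984667022873414
pocket y 0.6299314484984064 rear 22.86565661256359
target board [0.56933154 0.11282635]
```

```bash
python3 -m crank '[[0,0.055,-0.002,0,0,0,0.2],[0.05,0.078,-0.002,0,0,0,0.2],[0.1,0.078,-0.002,0,0,0,0.2],[0.135,0.078,-0.002,0,0,0,0.2],[0.141,0.078,-0.002,0,0,0,0.2],[0.141,0.078,-0.002,0,0,0,0.2],[0.141,0.078,-0.002,0,0,0,0.2]]'; python3 - <<'E'
from h import *
import pickle
f=grab_frame("wrist");save("w8c.png",f,(230,130,430,270),4);pickle.dump(f,open("w8.pkl","wb"))
E
python3 plan.py 0.569 0.1112 0.03 183.7
```

```text
t: 15.7
eef_pos: [0.5704, 0.1129, 0.05]
ee_rot: [-2.784, 1.568, 0.422]
force: [-0.4, 0.5, -0.4]
width: 0.0298
t 15.75 pos [0.5703 0.113  0.05  ] zang -176.3 F [-0.4  0.3  0.2] w 0.0296 q [ 0.53  0.38 -0.41  0.   -0.78 -0.47]
shift [0.02   0.0017 0.0015] turn [-0.0003 -0.0027  0.0012] rows 0.3 0.0
```

View pics/w8c.png

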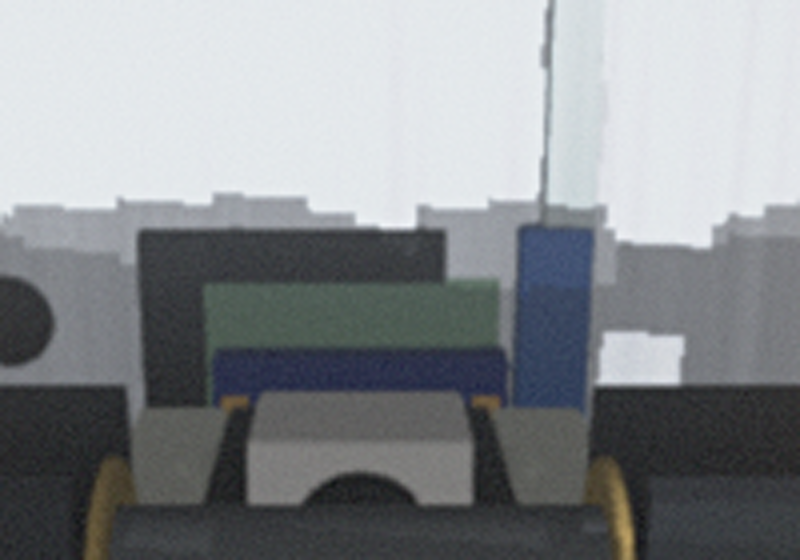

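```bash
python3 -m crank '[[0.008,0.001,0,0,0,0,0.2],[0.014,0.001,0,0,0,0,0.2],[0.018,0.001,0,0,0,0,0.2],[0.018,0.001,0,0,0,0,0.2]]'; python3 -m crank '[[0.001,0,0,0,0,0,0.2],[0.001,0,0,0,0,0,0.2]]'
```

```text
t: 16.25
eef_pos: [0.5691, 0.1113, 0.0299]
ee_rot: [0.517, 1.57, -2.56]
force: [-0.2, 0.7, -0.2]
width: 0.0297
t: 16.5
eef_pos: [0.5694, 0.1114, 0.0295]
ee_rot: [2.901, 1.571, -0.176]
force: [-2.0, -0.0, 4.6]
width: 0.0304
```

```bash
python3 -m crank '[[0.0005,0,0,0,0,0,0.2],[0.0005,0,0,0,0,0,0.2]]'; python3 - <<'E'
from h import *
f=grab_frame("wrist");save("w9c.png",f,(230,130,430,270),4)
E
```

```text
t: 16.75
eef_pos: [0.5694, 0.1113, 0.0295]
ee_rot: [3.099, 1.57, 0.021]
force: [-3.2, 0.2, 9.7]
width: 0.0297
```

View pics/w9c.png

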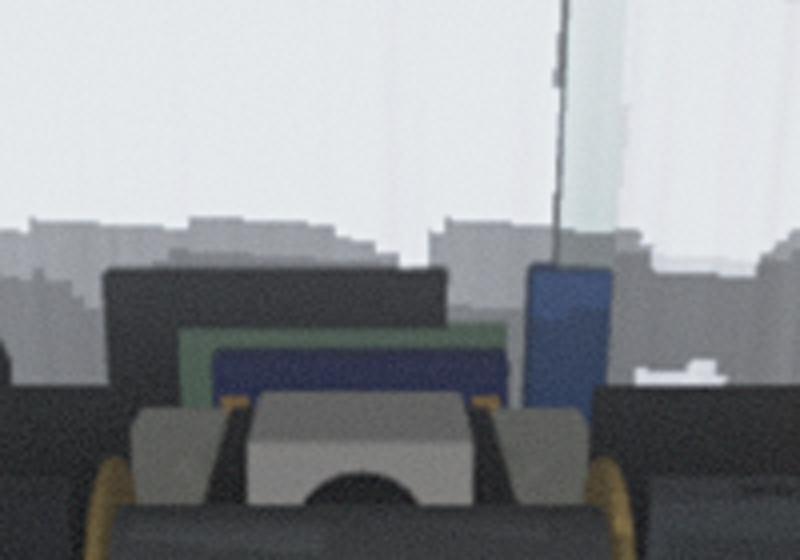

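```bash
python3 -m crank '[[-0.001,0,0,0,0,0,0.2],[-0.001,0,0,0,0,0,0.3],[-0.001,0,0,0,0,0,0.55],[-0.001,0,0,0,0,0,0.55],[-0.001,0,0,0,0,0,0.55],[-0.02,0,0,0,0,0,0.55],[-0.07,0,0,0,0,0,0.5],[-0.12,0,0,0,0,0,0.4],[-0.16,0,0,0,0,0,0.3],[-0.16,0,0,0,0,0,0.2]]'; python3 - <<'E'
from h import *
f=grab_frame("scene");save("s10c.png",f,(290,180,410,280),6)
f=grab_frame("wrist");save("w10c.png",f,(210,60,410,250),4)
E
python3 plan.py 0.518 0.0137 0.19 93.7
```

```text
t: 18.05
eef_pos: [0.5712, 0.1121, 0.1926]
ee_rot: [-2.794, 1.564, 0.412]
force: [0.6, -0.4, -0.6]
width: 0.0221
t 18.15 pos [0.5691 0.1114 0.1888] zang -176.3 F [ 0.3  0.6 -0.2] w 0.0183 q [ 0.53  0.23 -0.26 -0.   -1.08 -0.47]
shift [-0.0013  0.0942  0.0572] turn [1.57e+00 2.00e-04 8.00e-04] rows 1.8 8.4
```

View pics/s10c.png

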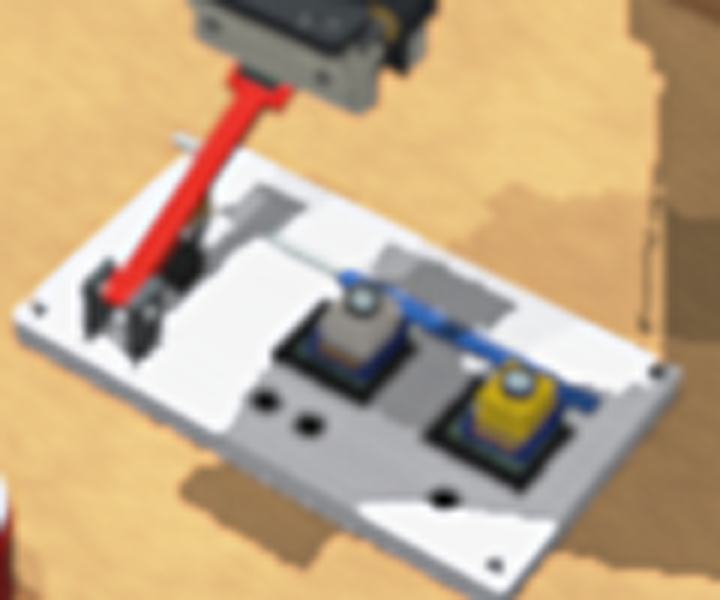

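View pics/w10c.png

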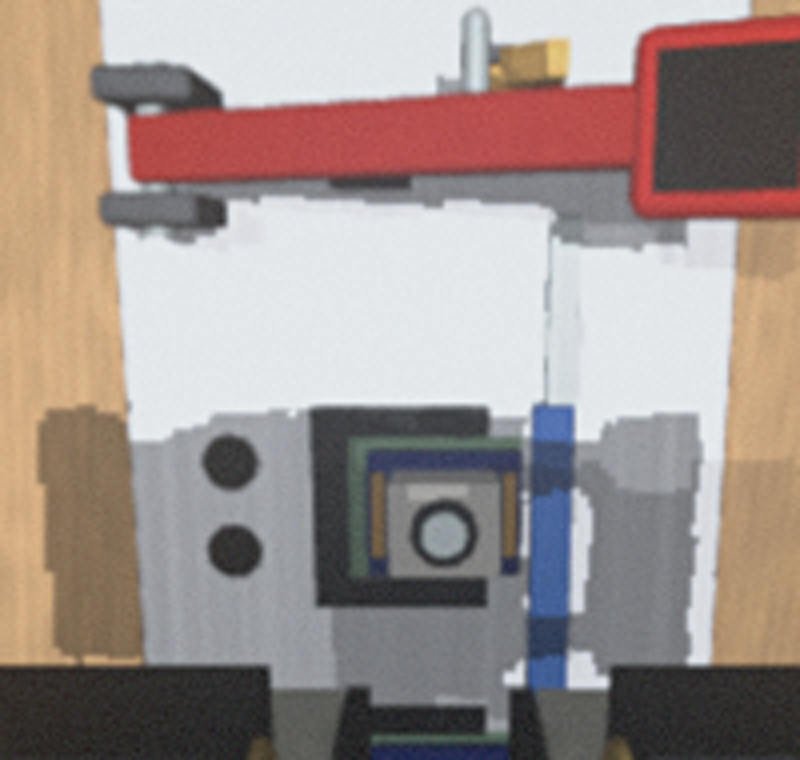

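Both boards lie in their pockets (white at crop (360,325), yellow at (515,415)). Next I turn over the pad with the fingers shut.

```bash
python3 -m crank '[[0,0.094,0.057,1.57,0,0,0],[0,0.094,0.057,1.57,0,0,0],[0,0.094,0.057,1.57,0,0,0],[0,0.094,0.057,1.57,0,0,0],[0,0.094,0.057,1.57,0,0,0],[0,0.094,0.057,1.57,0,0,0],[0,0.094,0.057,1.57,0,0,0],[0,0.094,0.057,1.57,0,0,0],[0,0.094,0.057,1.57,0,0,0],[0,0.094,0.057,1.57,0,0,0]]' 30; python3 - <<'E'
from h import *
f=grab_frame("wrist");save("w11.png",f)
f=grab_frame("scene");save("s11c.png",f,(270,140,410,260),5)
E
python3 plan.py 0.518 0.0137 0.135 93.7
```

```text
t: 19.4
eef_pos: [0.5177, 0.0137, 0.1873]
ee_rot: [1.812, 1.568, -2.835]
force: [-0.6, -1.0, -0.5]
width: 0.0001
t 19.5 pos [0.518  0.0137 0.1878] zang 93.8 F [-0.1 -0.4 -0.1] w 0.0009 q [ 0.41  0.13 -0.39 -0.   -1.06 -1.91]
shift [ 0.0528 -0.0001 -0.    ] turn [ 0.0019 -0.0004 -0.0017] rows 0.8 0.0
```

View pics/w11.png

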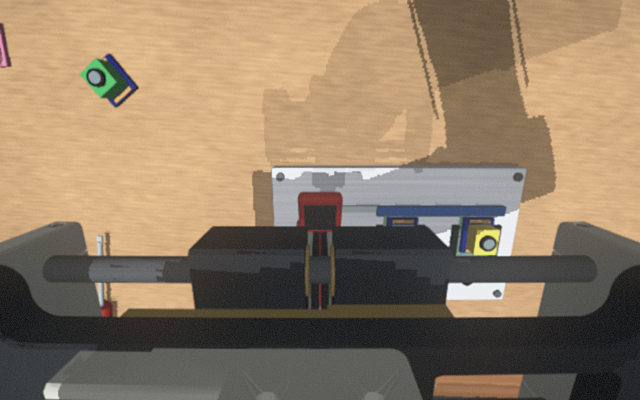

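View pics/s11c.png

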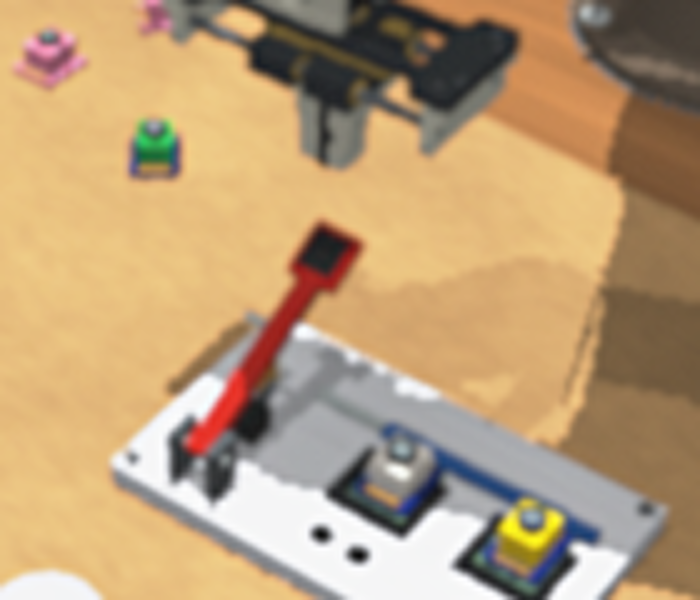

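```bash
python3 -m crank '[[0.04,0,0,0,0,0,0],[0.06,0,0,0,0,0,0],[0.07,0,0,0,0,0,0],[0.08,0.002,0,0,0,0,0],[0.09,0.004,0,0,0,0,0],[0.09,0.004,0,0,0,0,0]]'; python3 - <<'E'
from h import *
f=grab_frame("scene");save("s12c.png",f,(270,140,410,260),5)
f=grab_frame("top");save("t12c.png",f,(225,160,340,240),6)
E
python3 plan.py 0.508 0.013 0.065 93.7
```

```text
t: 20.25
eef_pos: [0.5147, 0.0136, 0.0992]
ee_rot: [-2.281, 1.57, -0.645]
force: [-1.8, -1.0, 7.7]
width: 0.0005
t 20.35 pos [0.5149 0.0136 0.0997] zang 93.8 F [-3.  -0.1  6. ] w 0.0005 q [ 0.41  0.22 -0.51  0.   -0.84 -1.91]
shift [ 0.0347  0.007  -0.0002] turn [ 0.0013 -0.0002  0.0008] rows 0.6 0.0
```

View pics/s12c.png

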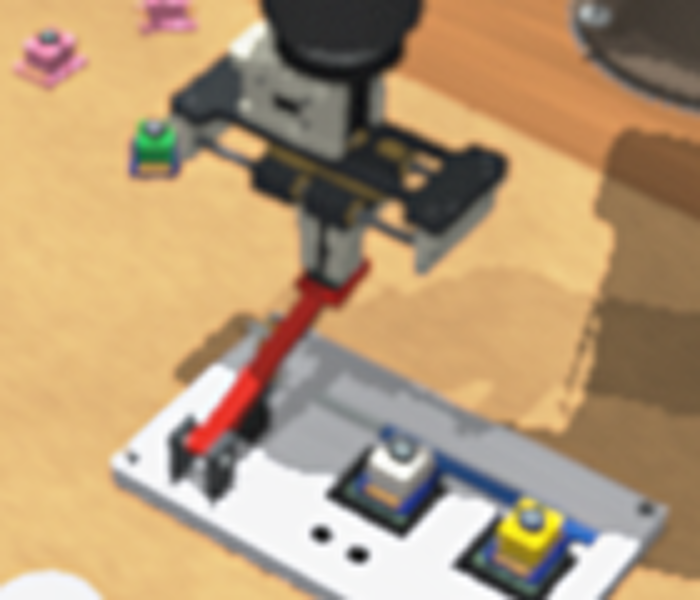

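The shut fingers are on the red pad (crop (335,285)) with about 7 N, and the lever is moving. I'll keep pressing along its arc.

```bash
python3 -m crank '[[0.01,0.003,0,0,0,0,0],[0.02,0.005,0,0,0,0,0],[0.03,0.007,0,0,0,0,0],[0.038,0.009,0,0,0,0,0],[0.038,0.009,0,0,0,0,0]]'; python3 plan.py 0.504 0.013 0.051 93.7
```

```text
t: 20.98
eef_pos: [0.5061, 0.0132, 0.0612]
ee_rot: [-1.377, 1.57, 0.259]
force: [-0.6, 0.2, -0.2]
width: 0.0007
t 20.98 pos [0.5061 0.0132 0.0612] zang 93.7 F [-0.6  0.2 -0.2] w 0.0007 q [ 0.41  0.26 -0.57  0.   -0.74 -1.92]
shift [ 0.0102  0.0021 -0.0001] turn [0.0008 0.0002 0.001 ] rows 0.2 0.0
```

```bash
python3 - <<'E'
from h import *
f=grab_frame("scene");save("s13c.png",f,(270,140,410,260),5)
f=grab_frame("top");save("t13c.png",f,(225,160,340,240),6)
f=grab_frame("wrist");save("w13c.png",f,(240,120,400,260),5)
print(get_state()["force"])
E
```

```text
[-0.02455187 -0.31750297 -0.21897044]
```

View pics/s13c.png

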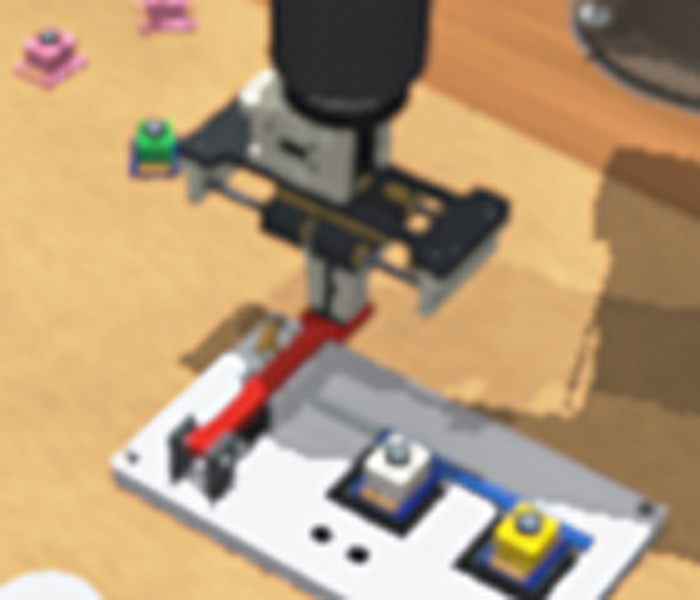

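View pics/w13c.png

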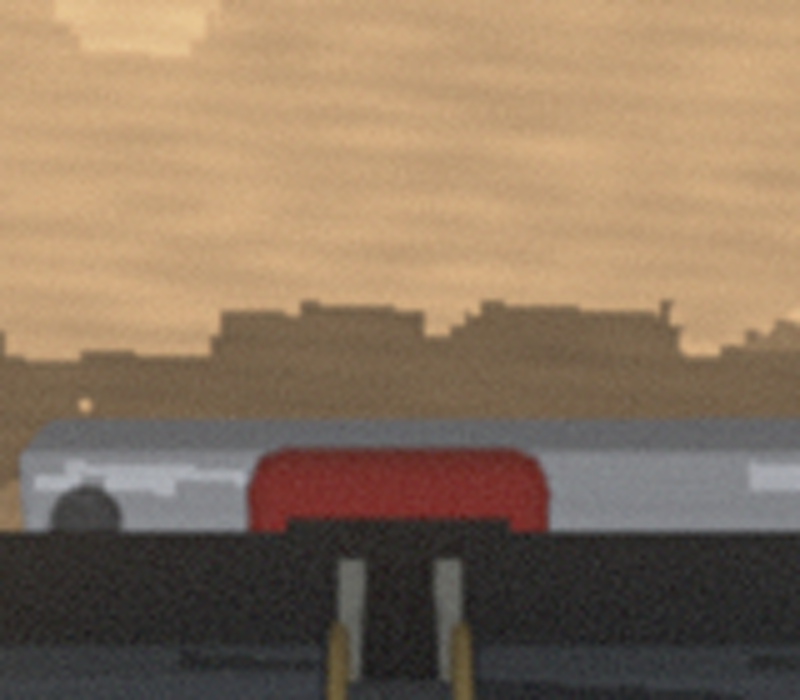

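```bash
python3 -m crank '[[0.003,0,0,0,0,0,0],[0.006,0.001,0,0,0,0,0],[0.006,0.001,0,0,0,0,0]]'; python3 -m crank '[[0.002,0,0,0,0,0,0],[0.002,0,0,0,0,0,0]]'
```

```text
t: 21.5
eef_pos: [0.5055, 0.0132, 0.0556]
ee_rot: [-1.56, 1.569, 0.076]
force: [-1.5, 0.3, 9.3]
width: 0.0002
t: 21.75
eef_pos: [0.5055, 0.0132, 0.0537]
ee_rot: [-1.534, 1.569, 0.102]
force: [-1.5, -0.6, 10.0]
width: 0.0006
```

```bash
python3 -m crank '[[0.002,0,0,0,0,0,0],[0.002,0,0,0,0,0,0]]'; python3 -m crank '[[0.002,0,0,0,0,0,0],[0.002,0,0,0,0,0,0]]'
```

```text
t: 22.0
eef_pos: [0.5054, 0.0132, 0.0516]
ee_rot: [-1.523, 1.569, 0.113]
force: [-1.9, -0.2, 9.7]
width: 0.0003
t: 22.25
eef_pos: [0.5055, 0.0132, 0.0502]
ee_rot: [-1.595, 1.569, 0.042]
force: [-4.7, 0.6, 14.9]
width: 0.0006
```

```bash
python3 -m crank '[[0.0015,0,0,0,0,0,0],[0.0015,0,0,0,0,0,0]]'; python3 -m crank '[[-0.004,0,0,0,0,0,0],[-0.008,0,0,0,0,0,0],[-0.012,0,0,0,0,0,0],[-0.012,0,0,0,0,0,0]]';python3 - <<'E'
from h import *
f=grab_frame("scene");save("s14c.png",f,(270,140,410,260),5)
E
```

```text
t: 22.5
eef_pos: [0.5055, 0.0132, 0.0496]
ee_rot: [-1.63, 1.568, 0.007]
force: [-7.8, 0.9, 27.6]
width: 0.0006
t: 23.0
eef_pos: [0.5045, 0.013, 0.0593]
ee_rot: [-0.744, 1.57, 0.892]
force: [0.3, -0.5, -0.6]
width: 0.0006
```

View pics/s14c.png

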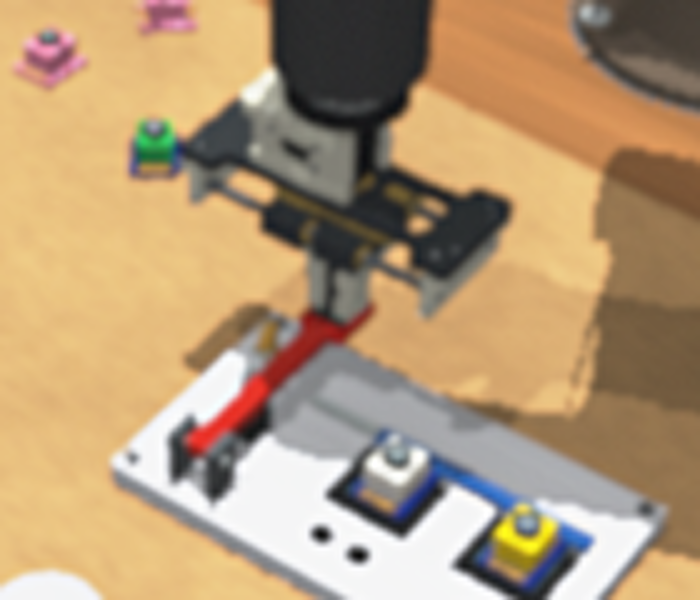

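Force has dropped to zero 10 mm above the bottom, so the hook is holding. I'll retreat upwards and check.

```bash
python3 -m crank '[[-0.02,0,0,0,0,0,0],[-0.06,0,0,0,0,0,0],[-0.11,0,0,0,0,0,0],[-0.16,0,0,0,0,0,0],[-0.16,0.05,0,0,0,0,0],[-0.16,0.1,0,0,0,0,0],[-0.16,0.1,0,0,0,0,0],[-0.16,0.1,0,0,0,0,0]]';python3 - <<'E'
from h import *
f=grab_frame("scene");save("s15c.png",f,(270,140,410,260),5)
f=grab_frame("top");save("t15c.png",f,(225,160,340,240),6);save("t15.png",f)
E
```

```text
t: 24.05
eef_pos: [0.4048, 0.0066, 0.2194]
ee_rot: [-1.192, 1.57, 0.444]
force: [1.3, -0.2, 0.8]
width: 0.0003
```

View pics/s15c.png

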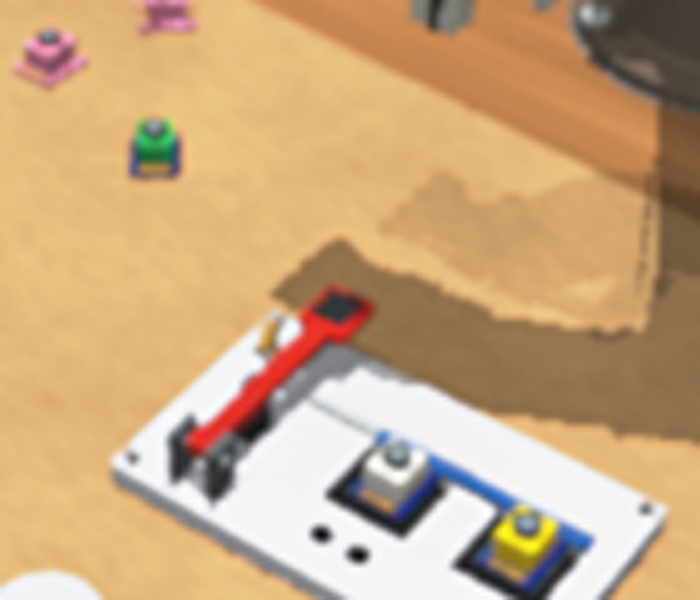

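View pics/t15c.png

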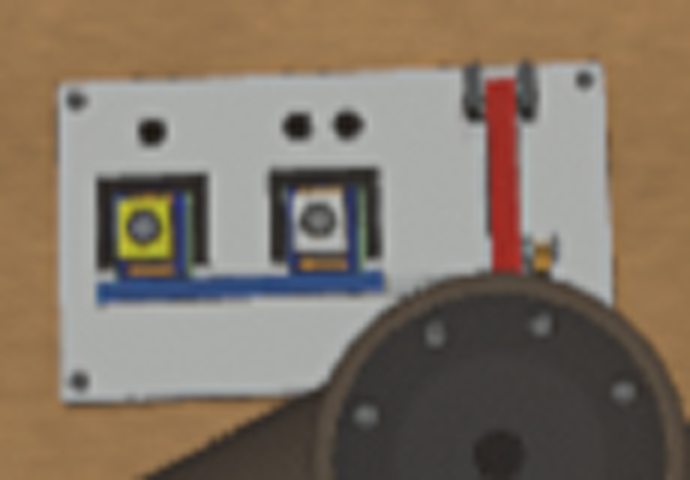

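View pics/t15.png

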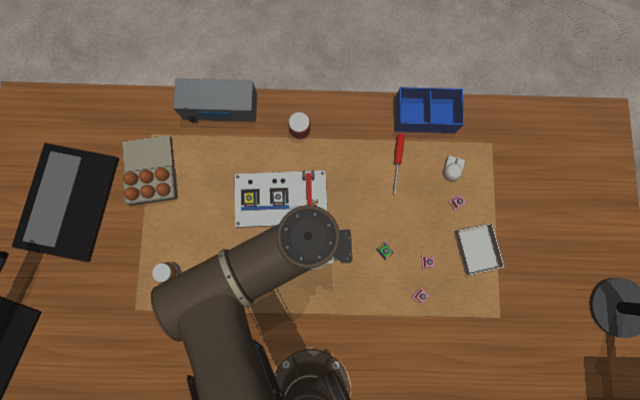

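Both boards are clamped: in the top crop the jaw lies against them at row 288. The lever has stayed down with the arm clear of it (scene crop pad at (340,305)). Nothing else has visibly moved.

```bash
python3 -c "
from station import *
print(job_done())"
```

```text
the job is handed in; nothing more can be done
None
```

I set the yellow board in the one-dot pocket, then the white one in the two-dot pocket. Each was lowered until it touched the floor before I let go. I then pressed the red lever to its stop with the fingers shut (about 28 N) and let go, and handed the job in at about 24 s.

- **Final pictures:** the lever stays down with the arm clear of it. The blue jaw lies against both boards, which sit flat and lens up, long side along the pocket.
- **Bystanders:** none shows any visible move in the last top view. That is a judgement by eye; I did not measure their positions again.
- **Disagreement:** partway down the lever, at about 61 mm, one force reading was near zero. Pressing on brought about 10 N back, and the stop came at about 50 mm. The lever held when released.
- **Calibration:** the wrist and top cameras differed by 1–2 mm on where the fixture is, which is within the stated calibration error. I used the wrist view for the placing.

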